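Clamp a plaster sample in the ratchet bench clamp

ROBOT

A 6-joint arm with a two-finger parallel gripper is mounted at the origin on a cart in front of the work surface, level with it; the furniture and walls round the work are solid. World frame = base frame: x ahead of the robot, y to its left, z up, the work surface at z = 0. Lengths are in mm, angles in rad, forces in N, time in s.
With the tool pointing down it reaches from about 375 to 900 mm from the base axis. Payload 3.1 kg.
Tool frame: the origin (TCP) lies at the very end of the fingers, on their centre line; the grasp point (between the pads) lies 19 mm behind it; z points along the fingers, y is the direction in which the jaws open and shut (so a half turn about z gives the same grasp; the last joint's range is limited). The gripper opens to 85 mm and grips with 20 to 120 N. Pads are 22 mm wide; open, the fingers measure 114 mm over their backs; the gripper's body (76 mm by 85 mm) begins 54 mm behind the grasp point. The pads swing forward as they close: fully open they stand 13 mm farther back than shut.
Start: joints at [-1.286, 0.527, 1.433, -0, 1.181, -0.178], TCP at [279.052, -559.22, 231.31] pointing down, gripper open.
Joint ranges: [-3.08, 3.08], [-0.75, 2.2], [0.22, 2.44], [-1.43, 4.57], [0, 2.65], [-2.85, 2.85]. Speed limits (rad/s): [2.79, 2.79, 3.14, 3.14, 3.14, 3.14].

INTERFACE

Orientations are given as a unit quaternion [w, x, y, z].
In Python, from workcell import bot gives the robot as it stands.
- The arm moves only by the tool play_rows, never from a script. Its arguments are lists of equal length, an entry for each row: "hand": the closure, from 0 (fully open) to 1 (shut); "dp": the shift along the tool's x, y, z in cm, a list of three; "twist": the turn about the tool's z in degrees. A call has 1 to 12 rows; each row shifts and turns the commanded pose from where the row before left it, along the tool's axes as they then stand; what a row does not reach is not made up. A row lasts 1/10 s, in which the tool goes at most 50 mm and 8.59 degrees, less where a joint would pass 70% of its speed; a pose out of reach is approached as far as the arm can. A call is refused whole if a number of a shift passes 5 or a number of a turn 8.59, either way. A call with a gripper value outside its range is refused whole. The fingers move at their own pace and stop on an object; the grip force is fixed at half the most. Time passes only in rows, so rows that do not move let the fingers close. It gives the time, the measured TCP pose, the force and the opening at its end, in the units of the state.
- bot.state(): the state, without advancing time (a new reading comes with each control period).
- bot.get_image(name): name is "scene" or "side" or "wrist"; returns a dict with "pixels" (480x640x3 uint8, blue, green, red), "intrinsics" (3x3 intrinsics, pixels), "R" (3x3) and "t" (3): a world point X has camera coordinates R X + t. Camera axes: x right, y down, z forward; pixel columns grow to the right and rows downward; lengths in mm; the calibration is good to about 2 mm. The wrist camera is an equidistant fisheye: a pixel r from the principal point sees the ray r / f radians off the axis. A picture is of the moment at which its call begins. There is no depth.
- bot.finish_job(): hands the job in, once; it reports no verdict.
Trained networks look in a picture, given as the dict that the camera call returned (one of the last four; its "shot" number tells which), for a name from the list of things; names that differ only in an ending like _2 or _b are one class to them, and where a whole thing is asked for, a point or a joint stands for the part that bears it (a point fixed in the world has none). Each returns a list of dicts, best first, with "conf" (0 to 1); they miss things now and then, are a little off and sometimes report something else, mostly with a low value. They report only what shows in the picture. A call takes as long as a camera call. They do not tell look-alikes from the thing itself.
- bot.trace(picture, target): "pixels" (480x640 bool, what is visible of it) and "point" ([row, column] in pixels, amid what is visible of it).
The state is a dict: "time_s": time; "qpos": joint angles; "joint_velocities": joint speeds; "tau": joint torques, N m; "tcp_pos": TCP position; "tool_rot": TCP orientation; "contact_force": force on the tool from outside, world axes, zero at the start; "wrist_torque": the same for the moment, N m; "width": finger opening in mm.
Only numpy, scipy, OpenCV 4.12 (cv2) and the standard library are available. Lean on these libraries where they do the work, as an engineer would, in place of code of your own. Each camera call takes 0.05 s, during which the arm holds its last target. There are 200 camera calls.

TASK

Lay the grey oblong plaster sample flat on the bed of the blue ratchet clamp, its long side along the clamp and its end close against the steel fence. Then swing the red lever back and forth, notch by notch, until it turns clearly stiffer because the jaw has met the sample, take one notch more and no further (plaster cracks), and leave the lever swung back at its rest. Leave the white sample and the ochre pot where they are.

Things in the scene. Friction and masses are not known exactly. Their poses are not given: they have to be found in the camera images.
- grey_sample_centre (a point): centre of the loose grey plaster sample, a flat oblong block 62 x 50 x 18 mm (its x, y, z), 47 to 94 g; lies flat on the table, left or right of the clamp. Grasp across its 50 mm sides.
- grey_sample: the grey sample again; origin at the centre of its underside
- fence: fixed upright steel fence at the end of the clamp's bed, 70 mm wide, 30 mm high. Origin: middle of the foot of its flat face, at bed level. The bed is the clamp's blue base plate, 12 mm above the table, 90 mm wide here. Fence x axis is level, from the jaw straight into the fence; z up. The sample's x lies along it (either way round), its centre 31 mm before the face, 9 mm above the bed.
- bed_spot (a point): where the sample's centre is when it touches the fence: 31 mm before the fence's face, 9 mm above the bed; same axes as the fence. Up to 8 mm short of it (-x) will do, as the jaw pushes the sample home along +x. The sprung rubber-faced jaw pad (46 mm wide, 16 mm high) stands on the -x side, its face at first 42 to 61 mm from this point; it is not reported. Nothing stands beside the bed.
- clamp: fixed blue base of the clamp; origin at table height, 125 mm back (-x) of the fence's face; same axes as the fence. The base reaches from x -148 to +163 mm and y -50 to +95 mm. The ratchet is on it at x -140 to 0; nothing but the grip post is higher than 55 mm above the table.
- pivot (a point): point on the upright axis of the red lever and the ratchet wheel, 85 mm above the table (in the air over the wheel); the grip post's axis is 115 mm from it.
- grip_post: black upright round grip post at the end of the red lever, 20 mm diameter; origin on its axis 85 mm above the table; reaches 30 mm above and 36 mm below that, down to the lever's arm. It does not turn in the lever; its x axis points along the lever, outward from the pivot. It may be gripped, pushed, or loosely caged between the fingers; swinging it needs 2 to 14 N.
- lever (a joint): lever angle in rad, counterclockwise from above positive; 0 at its rest stop, 0.70 at the far stop, starts at 0 to 0.2, stays where left. Increasing it drives wheel and jaw; going back only clicks over the teeth (about 2 N) while a pawl holds the wheel. From below 0.05, a swing to 0.35 gives one notch, to 0.62 two; a notch is 5.2 mm of jaw. The first swing may give less.
- post_top (a point): top of the grip post. What a forward swing feels like at the post: jaw running free, 2 to 3 N in motion and about 0 when held still at the end of a notch. In the notch where jaw, sample and fence meet: 6 N in motion, 3 to 4.2 N held still. One notch more, the right one: 9 N and 5.3 to 6.4 N. Another: 11 N and 7 to 8 N (too tight). The next cracks the plaster.
- white_sample_centre (a point): centre of the loose white square plaster sample, 55 x 55 x 14 mm; a bystander on the other side of the clamp from the grey one
- ochre_pot: loose pigment pot, orange-brown with white cap, 42 mm diameter, 56 mm high; a bystander; origin at the centre of its underside
There are look-alikes about, which are no part of the job. Leave any orange or yellow look-alike of the grey_sample alone.

How it is judged (in metres and radians):
On the way, in this order (a step that is already met when the one before it is completed fails the run):
1. the grey sample lies flat on the bed, let go, between jaw and fence with its end within 12 mm of the fence and its long side along the clamp (x of grey_sample_centre in the frame of fence between -0.043 and -0.028 m and z of grey_sample_centre in the frame of fence below 0.012 m and y of grey_sample_centre in the frame of fence between -0.015 and 0.015 m and angle between the x axis of grey_sample_centre and the x axis of fence, either way round below 0.17 rad and contact force between the fingers and grey_sample below 0.2 N), for 0.1 s.
2. the lever is swung out through at least one notch (more than 0.29 rad) (value of joint lever above 0.29 rad), for 0.02 s.
3. the jaw presses the sample on the fence with more than 28 N while the lever is back at its rest (contact force between fence and grey_sample above 28 N and value of joint lever below 0.12 rad), for 0.1 s.
At the end, for the whole second after the job is handed in: The grey sample lies flat on the bed (not raised by more than 3 mm), its end flat on the fence (within 3 mm, 0.1 rad), centred on it within 18 mm, at rest, pressed on the fence by the jaw with 28 to 44 N, and the lever is back at its rest (joint below 0.12 rad) (all of step 3 and contact force between fence and grey_sample below 44 N and x of grey_sample_centre in the frame of fence above -0.034 m and z of grey_sample_centre in the frame of fence below 0.012 m and y of grey_sample_centre in the frame of fence between -0.018 and 0.018 m and angle between the x axis of grey_sample_centre and the x axis of fence, either way round below 0.1 rad and linear speed of grey_sample below 0.01 m/s); the robot touches nothing.
It fails at once if the sample is pressed on the fence with more than 66 N (plaster cracks) (contact force between fence and grey_sample above 66 N).
It fails at once if the white sample is moved more than 20 mm (distance of white_sample_centre from where it was at the start of the episode above 0.02 m).
It fails at once if the ochre pot is moved more than 20 mm (distance of ochre_pot from where it was at the start of the episode above 0.02 m).
It also fails if it takes over 72 s, if anything falls off the work surface, if the arm or the gripper's body presses on something with over 40 N, if the wrist force passes 120 N, or if a joint passes its speed limit or range.

## Working session

There is one attempt and no reset: what is moved stays moved. The work goes in short steps, Python scripts to look and compute and a tool call to move; the robot and the scene stay as the last step left them, time stands still between calls to the robot, and variables do not carry over. Pictures are saved under pics/ and viewed, about 8 in all and at most 12, crops included, and the job is handed in when it is done.

Besides the shell and the picture viewer there is one more tool, called after "Request:" as a command line: name --pt "numbers of a row" for each row, then --argument value for the rest. play_rows: Moves the arm, as the interface text tells. Its arguments: {"type":"object","properties":{"hand":{"type":"array"},"dp":{"type":"array"},"twist":{"type":"array"}},"required":["hand","dp","twist"]}

```bash
mkdir -p pics
cat > h.py <<'E'
import numpy as np, cv2
from workcell import bot
from scipy.spatial.transform import Rotation as Rn
def ray(p,uv):
    K=np.array(p["intrinsics"]);R=np.array(p["R"]);t=np.array(p["t"])
    d=np.linalg.inv(K)@np.array([uv[0],uv[1],1.]);return -R.T@t,R.T@d
def onz(p,uv,z):
    c,d=ray(p,uv);return c+d*(z-c[2])/d[2]
def proj(p,X):
    K=np.array(p["intrinsics"]);x=K@(np.array(p["R"])@np.array(X,float)+np.array(p["t"]));return x[:2]/x[2]
def save(p,n,crop=None,s=1):
    im=np.ascontiguousarray(p["pixels"])
    if crop: im=im[crop[0]:crop[1],crop[2]:crop[3]]
    cv2.imwrite("pics/"+n,cv2.resize(im,None,fx=s,fy=s,interpolation=cv2.INTER_CUBIC))
E
python3 - <<'E'
from h import *
s=bot.state();print(s)
for n in("scene","side"):
    p=bot.get_image(n);save(p,n+"1.png");print(n,np.round(ray(p,(320,240)),2).tolist())
    for o,z in(("grey_sample",18),("white_sample_centre",14),("ochre_pot",28),("grip_post",100),("fence",27),("clamp",12),("lever",50)):
        for r in bot.trace(p,o)[:4]:
            v,u=r["point"];print(o,round(r["conf"],2),int(u),int(v),r["pixels"].sum(),onz(p,(u,v),z).round())
E
```

```text
{'time_s': 0.0, 'qpos': array([-1.28650782e+00,  5.28457496e-01,  1.43390811e+00, -1.04420515e-05,
        1.18142086e+00, -1.78465209e-01]), 'joint_velocities': array([ 0.00198928,  0.00124342,  0.00147786,  0.00187108,  0.00043378,
       -0.00023795]), 'tau': array([-2.44563225e-04, -4.42347157e+01, -1.78030103e+01, -2.47336320e-04,
        8.34494946e-03, -1.45635721e-05]), 'tcp_pos': array([ 278.84511152, -558.53737893,  230.33711442]), 'tool_rot': array([-1.09511983e-03,  9.73350538e-01,  2.29319703e-01, -6.28335321e-05]), 'contact_force': array([0.42158421, 0.74845917, 0.39362024]), 'wrist_torque': array([ 0.03919889, -0.0249428 ,  0.02942061]), 'width': 85.4017194275678}
scene [[-413.14, -655.91, 728.69], [0.76, 0.46, -0.46]]
grey_sample 0.64 432 342 694 [ 522. -353.   18.]
grey_sample 0.55 440 313 605 [ 625. -330.   18.]
grey_sample 0.55 390 320 568 [ 547. -252.   18.]
white_sample_centre 0.92 201 254 359 [558. 264.  14.]
white_sample_centre 0.19 310 277 4527 [611. -18.  14.]
ochre_pot 0.23 368 262 272 [ 720. -111.   28.]
grip_post 0.66 365 258 193 [ 619. -152.  100.]
fence 0.84 269 294 493 [484.   6.  27.]
fence 0.74 311 279 4430 [584. -39.  27.]
clamp 0.88 314 279 4474 [610. -31.  12.]
lever 0.95 355 264 793 [ 662. -107.   50.]
side [[-0.01, 846.88, 863.72], [0.47, -0.66, -0.58]]
grey_sample 0.71 381 211 323 [ 625. -327.   18.]
grey_sample 0.65 417 223 375 [ 516. -329.   18.]
grey_sample 0.44 345 223 142 [ 674. -221.   18.]
grey_sample 0.31 330 241 615 [ 661. -131.   18.]
white_sample_centre 0.62 252 359 683 [564. 283.  14.]
ochre_pot 0.59 207 323 612 [697. 270.  28.]
grip_post 0.56 341 221 184 [ 620. -119.  100.]
grip_post 0.31 252 358 751 [508. 338. 100.]
fence 0.95 363 295 387 [478.   6.  27.]
fence 0.56 342 221 195 [ 677. -213.   27.]
clamp 0.89 323 273 5397 [606. -21.  12.]
lever 0.85 331 240 625 [634. -98.  50.]
```

View pics/scene1.png

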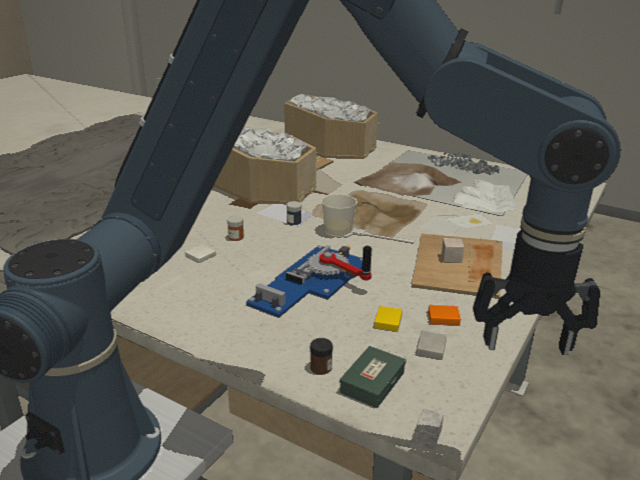

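View pics/side1.png

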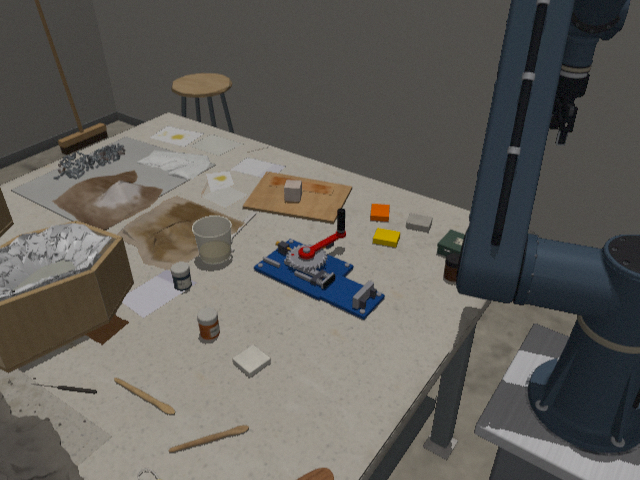

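In the scene view the grey oblong sample is at (432,345), and at (419,222) in the side view. These could be mistaken for it:
- yellow block (388,318)
- orange block (444,315)
- pinkish-grey cube on the board (452,250)
- grey cube at the table edge (429,425)
- white sample (200,254)

By the description, my choice is the flat grey block at (432,345). The post is at (367,258), the fence at (269,294), and the ochre pot at (235,228). I'll move above the sample and check it with the wrist camera.

Request:
play_rows --hand '[0,0,0,0,0,0,0,0]' --pt "4.5 -1.25 0" --pt "4.5 -1.25 0" --pt "4.5 -1.25 0" --pt "4.5 -1.25 0" --pt "4.5 -1.25 0" --pt "4.5 -1.25 0" --pt "4.5 -1.25 0" --pt "0 0 0" --twist '[0,0,0,0,0,0,0,0]'

```text
time_s: 1.6
tcp_pos: [525.7, -335.7, 231.4]
tool_rot: [-0.0, 0.973, 0.233, 0.001]
contact_force: [-0.7, 0.2, -0.7]
width: 85.4
```

```bash
cat >> h.py <<'E'
def wray(p,uv):
    K=np.array(p["intrinsics"]);R=np.array(p["R"]);t=np.array(p["t"])
    x=(uv[0]-K[0,2])/K[0,0];y=(uv[1]-K[1,2])/K[1,1];r=np.hypot(x,y)+1e-9
    return -R.T@t,R.T@np.array([x/r*np.sin(r),y/r*np.sin(r),np.cos(r)])
def wonz(p,uv,z):
    c,d=wray(p,uv);return c+d*(z-c[2])/d[2]
def wproj(p,X):
    K=np.array(p["intrinsics"]);x=np.array(p["R"])@np.array(X,float)+np.array(p["t"])
    r=np.hypot(x[0],x[1]);a=np.arctan2(r,x[2]);return np.array([K[0,2]+K[0,0]*a*x[0]/r,K[1,2]+K[1,1]*a*x[1]/r])
def tool():
    q=bot.state();w,x,y,z=q["tool_rot"];return np.array(q["tcp_pos"]),Rn.from_quat([x,y,z,w]).as_matrix()
E
python3 - <<'E'
from h import *
p=bot.get_image("wrist");save(p,"w1.png")
print(bot.state()["tcp_pos"],wray(p,(320,240)),np.array(p["intrinsics"])[0])
for o,z in(("grey_sample",18),("grip_post",110),("fence",30),("clamp",12),("lever",50)):
    for r in bot.trace(p,o)[:3]:
        v,u=r["point"];m=r["pixels"].astype(np.uint8)
        c=max(cv2.findContours(m,0,2)[0],key=cv2.contourArea)[:,0]
        W=np.array([wonz(p,x,z)[:2] for x in c],np.float32)
        print(o,round(r["conf"],2),int(u),int(v),m.sum(),wonz(p,(u,v),z).round(),cv2.minAreaRect(W))
E
```

```text
[ 523.75435892 -337.85009087  231.31144191] (array([ 601.08612552, -298.56956918,  375.3226859 ]), array([-0.29309538, -0.14859788, -0.94446481])) [371.64829954   0.         319.83540316]
grey_sample 0.93 331 205 3114 [ 528. -349.   18.] ((527.3148193359375, -351.6600646972656), (65.00865173339844, 50.92087173461914), 14.381365776062012)
grey_sample 0.93 252 125 3335 [ 564. -244.   18.] ((563.5396118164062, -242.65664672851562), (62.84739303588867, 53.36014938354492), 18.35240364074707)
grey_sample 0.72 369 97 3313 [ 639. -332.   18.] ((637.6246948242188, -335.61846923828125), (50.322418212890625, 63.92023468017578), 27.019039154052734)
grip_post 0.57 184 6 493 [ 635. -170.  110.] ((631.07177734375, -164.244873046875), (13.824444770812988, 34.40833282470703), 17.490798950195312)
fence 0.64 39 114 1248 [483.  -5.  30.] ((478.86962890625, 3.6182861328125), (97.27131652832031, 33.3609619140625), 89.36444854736328)
clamp 0.83 76 49 11829 [565. -14.  12.] ((572.0691528320312, -18.410247802734375), (158.8579559326172, 266.5903625488281), 61.21546173095703)
lever 0.74 186 9 772 [ 640. -144.   50.] ((636.2584838867188, -139.90213012695312), (23.742507934570312, 48.40690231323242), 17.733840942382812)
```

View pics/w1.png

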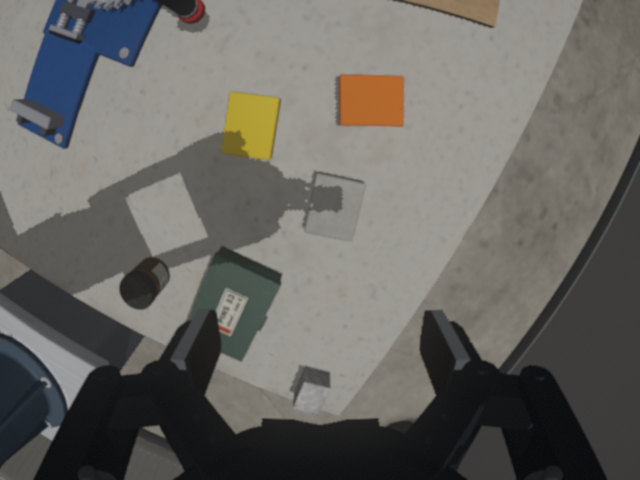

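The wrist view shows the chosen flat grey block at (335,205). It measures 65x51 mm, so it's confirmed, and it sits apart from the yellow (250,125) and orange (371,100) blocks. The clamp is at upper left. I'll descend part way, align and re-measure.

Request:
play_rows --hand '[0,0,0,0,0]' --pt "-0.3 1.3 3" --pt "0 0 3" --pt "0 0 3" --pt "0 0 3" --pt "0 0 0" --twist '[6.3,6.3,0,0,0]'

```text
time_s: 2.4
tcp_pos: [521.4, -352.3, 107.1]
tool_rot: [-0.004, 0.993, 0.12, -0.003]
contact_force: [-0.4, 0.1, -0.1]
width: 85.2
```

Run:
```python
from h import *
p=bot.get_image("wrist");save(p,"w2.png")
P,R=tool();print(P,R[:,0],bot.state()["contact_force"])
for r in bot.trace(p,"grey_sample")[:3]:
    v,u=r["point"];m=r["pixels"].astype(np.uint8)
    c=max(cv2.findContours(m,0,2)[0],key=cv2.contourArea)[:,0]
    W=np.array([wonz(p,x,18)[:2] for x in c],np.float32)
    print(round(r["conf"],2),int(u),int(v),m.sum(),cv2.minAreaRect(W))
```

```text
[ 522.91232169 -353.33758595  109.49319988] [ 0.97115737  0.23842338 -0.00276654] [-0.54244274  0.46719522  0.39424779]
0.91 319 232 6801 ((528.00244140625, -351.59539794921875), (64.4915771484375, 49.86060333251953), 15.06324291229248)
0.65 338 62 7885 ((637.0689697265625, -335.1383361816406), (50.68031311035156, 62.41773986816406), 27.565265655517578)
```

View pics/w2.png

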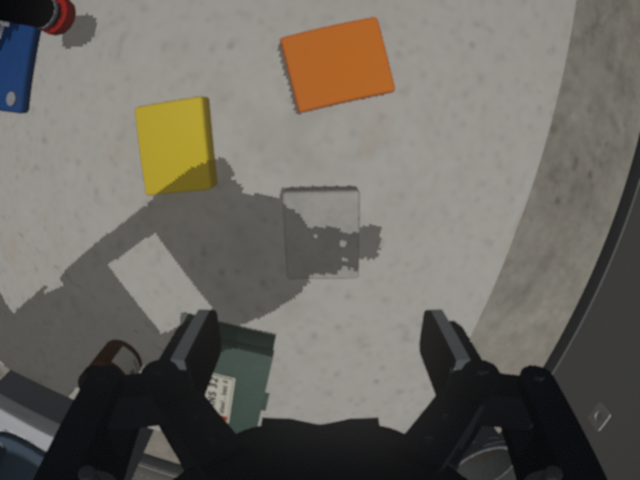

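The block fills (285-358, 187-278), centred under the tool with its long side along the tool's x. I'll descend and grasp it.

Request:
play_rows --hand '[0,0,0,0,0,1,1,1,1,1,1,1]' --pt "0.4 0 3" --pt "0 0 3" --pt "0 0 3" --pt "0 0 1.85" --pt "0 0 0" --pt "0 0 0" --pt "0 0 0" --pt "0 0 0" --pt "0 0 0" --pt "0 0 0" --pt "0 0 0" --pt "0 0 0" --twist '[-1.2,0,0,0,0,0,0,0,0,0,0,0]'

```text
time_s: 3.7
tcp_pos: [530.3, -353.7, 5.5]
tool_rot: [0.002, 0.991, 0.132, 0.001]
contact_force: [0.3, -0.2, 6.2]
width: 48.3
```

Request:
play_rows --hand '[1,1,1,1,1]' --pt "0 0 -4" --pt "0 0 -4" --pt "0 0 -4" --pt "0 0 -4" --pt "0 0 -3" --twist '[0,0,0,0,0]'

```text
time_s: 4.2
tcp_pos: [529.5, -352.8, 196.7]
tool_rot: [0.002, 0.991, 0.132, 0.001]
contact_force: [0.1, -0.5, -1.4]
width: 48.2
```

Request:
play_rows --hand '[1,1,1,1,1,1,1,1,1]' --pt "0.4 -4.2 -1" --pt "0.4 -4.2 -1" --pt "0.4 -4.2 -1" --pt "0.4 -4.2 -1" --pt "0.4 -4.2 -1" --pt "0.4 -4.2 0" --pt "0.4 -4.2 0" --pt "0 0 0" --pt "0 0 0" --twist '[0,0,0,0,0,0,0,0,0]'

```text
time_s: 5.1
tcp_pos: [479.2, -60.4, 243.7]
tool_rot: [0.001, 0.991, 0.133, 0.001]
contact_force: [2.2, -0.1, -0.4]
width: 48.3
```

Run:
```python
from h import *
p=bot.get_image("wrist");save(p,"w3.png",s=1.25)
import pickle;pickle.dump({k:np.array(p[k]) for k in("pixels","intrinsics","R","t")},open("w3.pkl","wb"))
P,R=tool();print(P,R[:,0],R[:,2])
for o,z in(("grip_post",110),("fence",30),("clamp",12),("lever",50)):
    for r in bot.trace(p,o)[:2]:
        v,u=r["point"];m=r["pixels"].astype(np.uint8)
        print(o,round(r["conf"],2),int(u),int(v),m.sum(),wonz(p,(u,v),z).round())
```

```text
[479.72582081 -61.42705544 243.61454584] [0.96515836 0.26166152 0.00160672] [ 0.00199859 -0.00123153 -0.99999724]
fence 0.66 257 185 1548 [479.   3.  30.]
clamp 0.59 303 79 27802 [591. -14.  12.]
lever 0.79 408 41 4156 [651. -97.  50.]
```

View pics/w3.png

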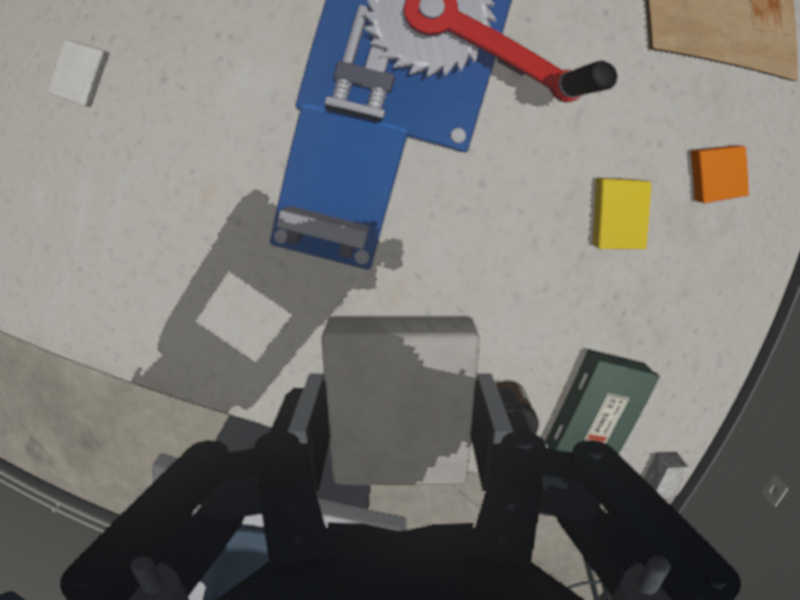

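The clamp is clear from above. In viewed pixels, the near bed corners are (272,243) and (371,268), the steps (300,107) and (406,136), the wide corner (467,151), and the post top about (602,74). Next I'll fit the frame.

Run:
```python
from h import *
import pickle;p=pickle.load(open("w3.pkl","rb"))
f=lambda u,v,z:wonz(p,(u/1.25,v/1.25),z)[:2]
pts={"A":(272,243),"B":(371,268),"C":(300,107),"D":(406,136),"E":(467,151)}
W={k:f(*v,12) for k,v in pts.items()};print({k:v.round(1) for k,v in W.items()})
d=lambda a,b:W[b]-W[a]
ang=lambda v:np.degrees(np.arctan2(v[1],v[0]))
print("lenAB",np.linalg.norm(d("A","B")),"ang axis from AB",ang(d("A","B"))+90,"CA",ang(d("C","A")),np.linalg.norm(d("C","A")),"DB",ang(d("D","B")),np.linalg.norm(d("D","B")),"ED",ang(d("D","E"))+90,np.linalg.norm(d("D","E")))
print("fence top edge z42",f(281,208,42),f(370,235,42),"post top",f(602,74,115),"pivot",f(431,8,60))
print("jaw face top z~40?",f(327,108,30),f(383,118,30))
# sample in hand: underside corners
bot_img=cv2.cvtColor(p["pixels"],cv2.COLOR_BGR2GRAY)
P,R=tool()
cx=[wonz(p,(u/1.25,v/1.25),P[2]) for u,v in((326,332),(478,332),(474,484),(336,484))]
for c in cx: print("held corner tool xy",((c-P)@R)[:2].round(1))
im=p["pixels"][60:230,200:400];cv2.imwrite("pics/w3c.png",cv2.resize(im,None,fx=4,fy=4,interpolation=cv2.INTER_CUBIC)[:600])
```

```text
{'A': array([455. ,  43.9]), 'B': array([455.4, -43.1]), 'C': array([570.8,  46.3]), 'D': array([568.3, -42.2]), 'E': array([570.3, -92.3])}
lenAB 86.93088758194294 ang axis from AB 0.2519280091805882 CA -178.79370317222143 115.86507589059451 DB -179.5809782507664 112.93276474665791 ED 2.295252991343091 50.161139019959464
fence top edge z42 [492.10036913  35.8565314 ] [488.74236475 -35.53900815] post top [ 641.60774465 -144.36632187] pivot [661.96202598 -33.76489785]
jaw face top z~40? [574.11155359  21.5571066 ] [576.79698198 -21.69773538]
held corner tool xy [ 22.2 -26.4]
held corner tool xy [22.5 25.5]
held corner tool xy [-46.3  29.7]
held corner tool xy [-46.3 -27. ]
```

View pics/w3c.png

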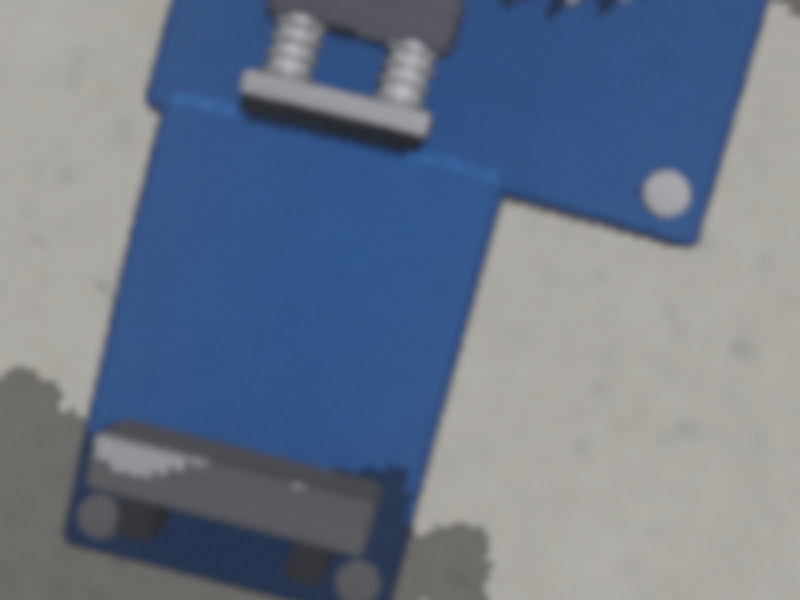

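Run:
```python
from h import *
import pickle;p=pickle.load(open("w3.pkl","rb"))
g=lambda x,y,z:wonz(p,(x/4+200,y/4+60),z)[:2].round(1)
print("foot",g(120,420,12),g(375,475,12),g(385,480,12),"top",g(97,436,42),g(380,490,42),"jaw bottom edge",g(430,140,28))
s=bot.get_image("scene");d=bot.get_image("side")
for a,n in((s,"scene"),(d,"side")):
    for o in("grip_post","fence"):
        for r in bot.trace(a,o)[:1]:
            m=np.argwhere(r["pixels"]);top=m[m[:,0]<m[:,0].min()+4].mean(0);lo=m.max(0)
            print(n,o,r["conf"],"top",top,onz(a,top[::-1],115 if o=="grip_post" else 42).round(1))
```

```text
foot [488.9  37.2] [491.3 -30.6] [490.7 -33.4] top [489.5  35.9] [493.6 -33.3] jaw bottom edge [576.6 -22.8]
scene grip_post 0.48 top [247.67741935 367.09677419] [ 638.5 -146.   115. ]
scene fence 0.73 top [286.88888889 264.33333333] [482.7  17.6  42. ]
side grip_post 0.47 top [211.76 340.36] [ 634. -134.  115.]
side fence 0.51 top [210.67857143 340.71428571] [ 698.  -234.6   42. ]
```

Request:
play_rows --hand '[1,1,1,1,1,1,1,1,1]' --pt "0 0 0" --pt "0 0 0" --pt "2.5 -3.1 0" --pt "2.55 -3.05 0" --pt "0 0 4.5" --pt "0 0 4.5" --pt "0 0 4.5" --pt "0 0 3.5" --pt "0 0 0" --twist '[7,6.7,0,0,0,0,0,0,0]'

```text
time_s: 6.55
tcp_pos: [524.7, 2.2, 68.5]
tool_rot: [-0.001, 1.0, 0.012, -0.005]
contact_force: [-0.5, -0.0, 0.2]
width: 48.1
```

Run:
```python
from h import *
p=bot.get_image("wrist");save(p,"w4.png",s=1.25)
import pickle;pickle.dump({k:np.array(p[k]) for k in("pixels","intrinsics","R","t")},open("w4.pkl","wb"))
s=[tool() for _ in range(2)];P,R=s[0];print(P,R[:,0],bot.state()["contact_force"])
```

```text
[526.63140125   1.81429417  70.95133978] [ 0.99968241  0.02458929 -0.00551714] [ 0.17856025  0.5301939  -0.12611534]
```

View pics/w4.png

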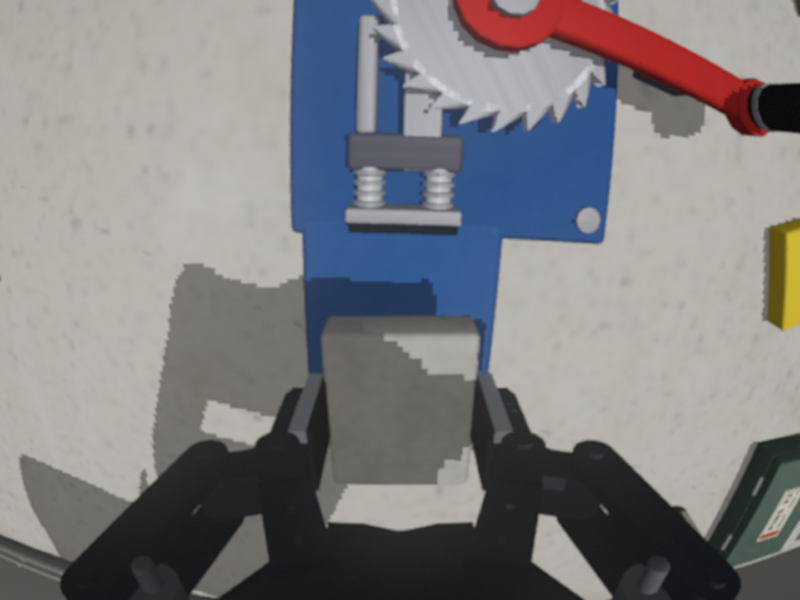

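The sample is centred over the bed: bed edges at columns 307 and 492, sample 323–478. The jaw plate at (403,216) is clear. Lowering now.

Request:
play_rows --hand '[1,1,1,1,1]' --pt "0.1 0 2" --pt "0 0 2" --pt "0 0 1.2" --pt "0 0 0.35" --pt "0 0 0" --twist '[0,0,0,0,0]'

```text
time_s: 7.1
tcp_pos: [529.9, 1.4, 18.1]
tool_rot: [0.0, 1.0, 0.012, 0.001]
contact_force: [0.8, 0.7, -0.6]
width: 48.0
```

Run:
```python
from h import *
bot.get_image("scene")
for i in range(2):
    d=bot.get_image("side");s=bot.state();print(s["tcp_pos"],s["contact_force"])
save(d,"s5.png",(190,330,250,400),4)
```

```text
[530.04117642   1.40525964  18.42684464] [ 0.60151619 -0.23745119 -0.88449021]
[529.97200167   1.43060525  18.36811766] [-0.22515963  0.06703468 -0.68751475]
```

View pics/s5.png

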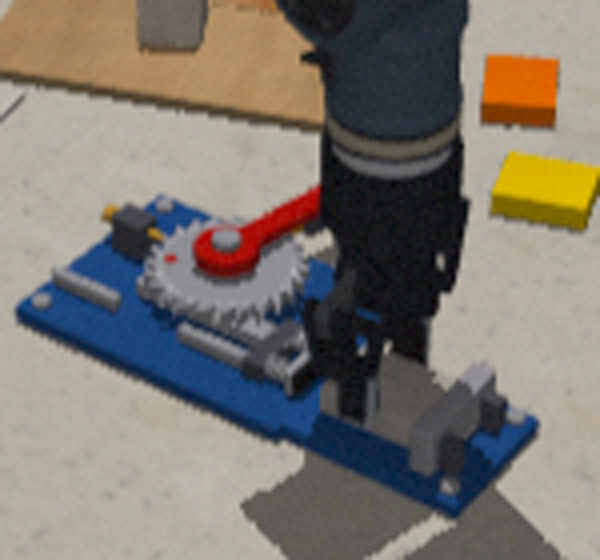

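In the crop the sample sits just above the bed with its end beside the fence (450,420). I'll lower the last bit.

Request:
play_rows --hand '[1,1]' --pt "0 0 0.1" --pt "0 0 0" --twist '[0,0]'

```text
time_s: 7.45
tcp_pos: [529.9, 1.5, 17.4]
tool_rot: [0.0, 1.0, 0.012, 0.001]
contact_force: [-1.0, 0.0, 4.7]
width: 48.2
```

Request:
play_rows --hand '[1,1]' --pt "0 0 0.1" --pt "0 0 0" --twist '[0,0]'

```text
time_s: 7.65
tcp_pos: [529.9, 1.4, 17.4]
tool_rot: [0.0, 1.0, 0.013, 0.001]
contact_force: [-1.9, 0.8, 12.5]
width: 48.3
```

Request:
play_rows --hand '[0,0,0,0,0,0,0,0,0,0,0]' --pt "0 0 -0.1" --pt "0 0 0" --pt "0 0 0" --pt "0 0 0" --pt "0 0 0" --pt "0 0 -3" --pt "0 0 -4" --pt "0 0 -4" --pt "-4 0 -4" --pt "-4 0 -3" --pt "0 0 0" --twist '[0,0,0,0,0,0,0,0,0,0,0]'

```text
time_s: 8.75
tcp_pos: [449.7, 0.5, 194.3]
tool_rot: [0.0, 1.0, 0.012, -0.0]
contact_force: [0.2, -0.1, 0.1]
width: 85.2
```

Run:
```python
from h import *
p=bot.get_image("wrist");save(p,"w6.png",s=1.25)
import pickle;pickle.dump({k:np.array(p[k]) for k in("pixels","intrinsics","R","t")},open("w6.pkl","wb"))
P,R=tool();print(P,R[:,0])
for o,z in(("grey_sample",30),("fence",42)):
    for r in bot.trace(p,o)[:2]:
        m=r["pixels"].astype(np.uint8)
        c=max(cv2.findContours(m,0,2)[0],key=cv2.contourArea)[:,0]
        W=np.array([wonz(p,x,z)[:2] for x in c],np.float32)
        print(o,r["conf"],r["point"],m.sum(),cv2.minAreaRect(W))
```

```text
[ 4.52362933e+02 -1.61499591e-02  1.93322559e+02] [0.99970001 0.02439991 0.00213133]
grey_sample 0.79 [124.5, 319.8] 4346 ((526.9625244140625, 0.40126800537109375), (60.82246780395508, 49.86870193481445), 1.8149586915969849)
grey_sample 0.64 [57.5, 622.5] 1655 ((630.6557006835938, -313.6104736328125), (49.41128158569336, 74.01497650146484), 26.346921920776367)
fence 0.64 [177.1, 318.9] 2088 ((480.9733581542969, 2.0951881408691406), (27.589000701904297, 69.45558166503906), 0.31187471747398376)
fence 0.42 [5.3, 513.0] 410 ((647.1065673828125, -166.28810119628906), (13.228554725646973, 48.26728820800781), 14.075236320495605)
```

View pics/w6.png

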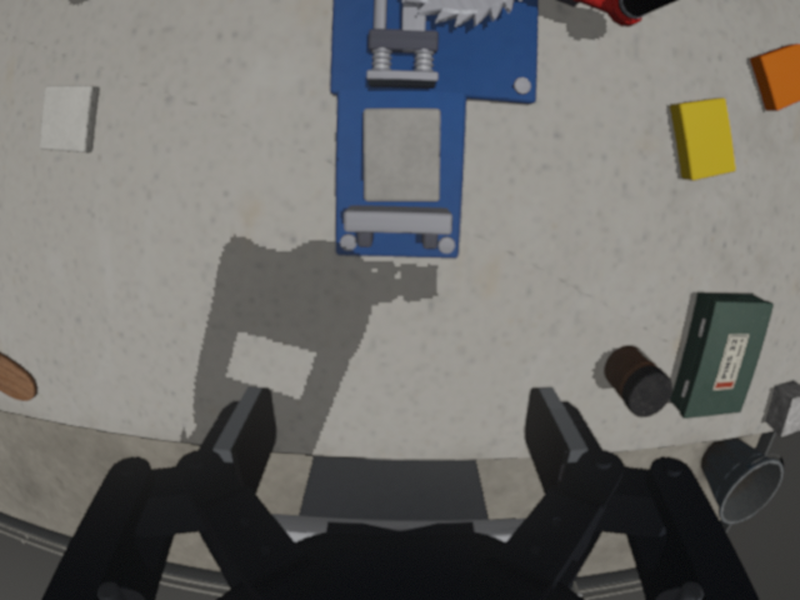

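The sample lies flat on the bed, clear of jaw and fence, end near the fence (fence top edge at row ~209, sample end at row ~200). The fit gives centre (527, 0.4), 61x50 mm, angle about 1.8°. Next I'll turn the tool for the lever post, with the jaws opening along the swing direction.

Request:
play_rows --hand '[0,0,0,0,0,0,0,0,0,0,0,0]' --pt "0 0 0" --pt "0 0 0" --pt "0 0 0" --pt "0 0 0" --pt "0 0 0" --pt "0 0 0" --pt "0 0 0" --pt "0 0 0" --pt "0 0 0" --pt "0 0 0" --pt "0 0 0" --pt "0 0 0" --twist '[-8,-8,-8,-8,-8,-8,-8,-8,-8,-8,-8,-8]'

```text
time_s: 10.1
tcp_pos: [454.8, -0.4, 190.2]
tool_rot: [-0.001, 0.658, 0.753, -0.0]
contact_force: [-0.1, -0.4, -0.1]
width: 85.5
```

Run:
```python
from h import *
P,R=tool();print(P,R[:,0],R[:,1],bot.state()["qpos"])
print("to view pose cm",((np.array([641,-200,200])-P)@R/10).round(2))
```

```text
[ 4.54824738e+02 -4.06071926e-01  1.90178502e+02] [-1.34853245e-01  9.90865321e-01  7.19894270e-04] [ 0.99086408  0.13485427 -0.00164609] [-2.47468404e-01  3.66351872e-01  1.88997797e+00  6.84462967e-05
  8.87058656e-01 -3.82777669e-01]
to view pose cm [-22.29  15.75  -1.02]
```

Request:
play_rows --hand '[0,0,0,0,0,0,0]' --pt "-3.7 2.6 0" --pt "-3.7 2.6 0" --pt "-3.7 2.6 0" --pt "-3.7 2.6 -1" --pt "-3.7 2.6 0" --pt "-3.7 2.6 0" --pt "0 0 0" --twist '[0,0,0,0,0,0,0]'

```text
time_s: 10.8
tcp_pos: [642.0, -206.0, 199.2]
tool_rot: [0.002, 0.661, 0.75, 0.0]
contact_force: [-0.8, 0.4, -0.5]
width: 85.6
```

Run:
```python
from h import *
bot.get_image("scene")
p=bot.get_image("wrist");save(p,"w7.png",s=1.25)
import pickle;pickle.dump({k:np.array(p[k]) for k in("pixels","intrinsics","R","t")},open("w7.pkl","wb"))
P,R=tool();print(P,R[:,0],R[:,1],wray(p,(320,240))[0])
for o,z in(("grip_post",115),("lever",50),("fence",42)):
    for r in bot.trace(p,o)[:1]:
        v,u=r["point"];print(o,r["conf"],u*1.25,v*1.25,wonz(p,(u,v),z).round(1))
```

```text
[ 637.66161808 -201.11923827  198.7815833 ] [-0.12780996  0.99179653  0.00206508] [ 0.9917948   0.12781501 -0.00252914] [ 628.71684852 -120.04468385  342.46559626]
grip_post 0.7 417.875 198.0 [ 641.  -145.5  115. ]
lever 0.89 445.625 93.875 [652.7 -85.   50. ]
fence 0.61 213.0 6.75 [492.  -34.8  42. ]
```

View pics/w7.png

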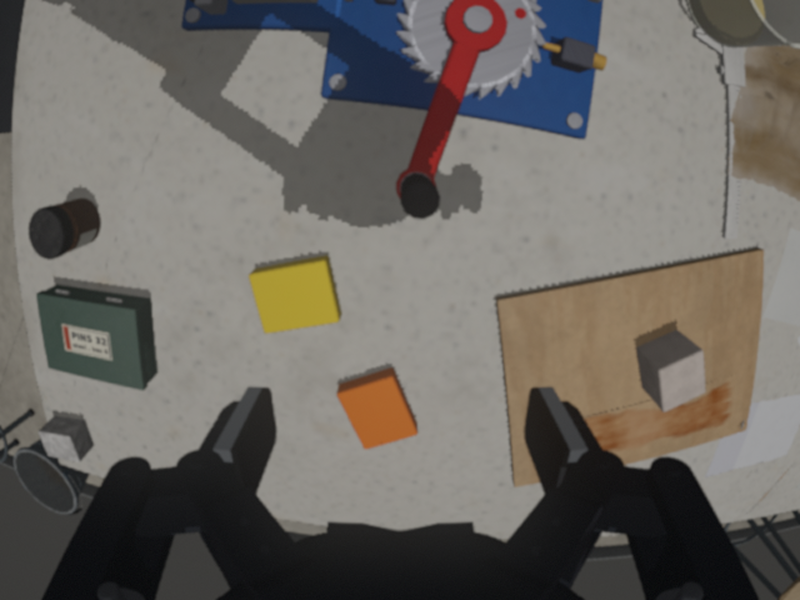

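The post top shows at about (421,195), the lever hub at (478,18), and nothing obstructs the fingers around the post.

Run:
```python
from h import *
import pickle;p=pickle.load(open("w7.pkl","rb"));f=lambda u,v,z:wonz(p,(u/1.25,v/1.25),z)[:2].round(1)
po=f(421,195,115);print("post",po)
for z in(50,55,60):
    h=f(478,18,z);print(z,h,np.linalg.norm(h-po),np.degrees(np.arctan2(*(po-h)[::-1])))
P,R=tool();print(P,"cm to post",((np.array([641.5,-145,70])-P)@R/10).round(2),np.degrees(np.arctan2(R[1,1],R[0,1])))
```

```text
post [ 642.3 -143.8]
50 [666.3 -31.9] 114.44479018286503 -102.10524696695587
55 [665.7 -33.4] 112.85264728839996 -101.96710237658502
60 [665.  -34.9] 111.24072995085929 -101.77459186692757
[ 636.36044306 -199.01732836  200.31184665] cm to post [ 5.26  1.24 13.04] 7.465116930207467
```

Request:
play_rows --hand '[0,0,0,0,0,0,0,0,0]' --pt "2.65 0.6 0" --pt "2.65 0.6 0" --pt "0 0 0" --pt "0 0 3" --pt "0 0 3" --pt "0 0 3" --pt "0 0 2" --pt "0 0 2" --pt "0 0 0" --twist '[0,0,0,0,0,0,0,0,0]'

```text
time_s: 11.95
tcp_pos: [639.6, -145.0, 68.8]
tool_rot: [-0.003, 0.66, 0.752, -0.001]
contact_force: [-0.4, 0.2, 0.9]
width: 85.3
```

Request:
play_rows --hand '[0.62,0.62,0.62,0.62,0.62,0.62]' --pt "0 0 0" --pt "0 0 0" --pt "0 0 0" --pt "0 0 0" --pt "0 0 0" --pt "0 0 0" --twist '[0,0,0,0,0,0]'

```text
time_s: 12.55
tcp_pos: [642.4, -146.2, 72.0]
tool_rot: [0.0, 0.66, 0.751, 0.0]
contact_force: [0.1, 0.4, -0.2]
width: 32.0
```

Run:
```python
from h import *
P,R=tool();s=bot.state();print(P,R[:,1],s["contact_force"],s["width"])
p=bot.get_image("wrist")
for r in bot.trace(p,"grip_post")[:1]:
    v,u=r["point"];print(r["conf"],u,v,((wonz(p,(u,v),115)-P)@R).round(1))
save(p,"w8.png",(200,480,150,490),2)
```

```text
[ 642.37045128 -146.24494083   72.02838253] [9.91633040e-01 1.29088050e-01 4.34049995e-04] [ 0.12378311  0.40875101 -0.18035775] 32.003028263859136
0.63 320.9 336.7 [ 15.2   0.4 -43. ]
```

Request:
play_rows --hand '[0.68,0.68,0.68,0.68]' --pt "0 0 0" --pt "0 0 0" --pt "0.15 -0.4 0" --pt "0.15 -0.4 0" --twist '[0,0,0,0]'

```text
time_s: 13.05
tcp_pos: [634.5, -144.5, 71.8]
tool_rot: [0.001, 0.66, 0.751, 0.0]
contact_force: [2.1, -0.7, -0.2]
width: 27.5
```

Request:
play_rows --hand '[0.68,0.68]' --pt "0.1 -0.2 0" --pt "0.1 -0.2 0" --twist '[0,0]'

```text
time_s: 13.25
tcp_pos: [629.6, -142.8, 71.8]
tool_rot: [0.0, 0.66, 0.751, 0.0]
contact_force: [1.6, 0.2, -0.5]
width: 27.5
```

Request:
play_rows --hand '[0.68,0.68]' --pt "0.1 -0.2 0" --pt "0.1 -0.2 0" --twist '[0,0]'

```text
time_s: 13.45
tcp_pos: [625.6, -141.4, 71.8]
tool_rot: [0.0, 0.66, 0.751, 0.0]
contact_force: [-0.3, -0.9, 0.1]
width: 27.3
```

Request:
play_rows --hand '[0.68,0.68]' --pt "0.1 -0.2 0" --pt "0.1 -0.2 0" --twist '[0,0]'

```text
time_s: 13.65
tcp_pos: [621.7, -140.0, 71.8]
tool_rot: [0.001, 0.66, 0.751, 0.0]
contact_force: [5.3, -1.1, -3.5]
width: 27.3
```

Request:
play_rows --hand '[0.68,0.68]' --pt "0.05 -0.15 0" --pt "0 0 0" --twist '[0,0]'

```text
time_s: 13.85
tcp_pos: [621.8, -140.0, 71.8]
tool_rot: [0.002, 0.66, 0.751, 0.001]
contact_force: [5.8, -1.1, -3.0]
width: 27.3
```

Run:
```python
from h import *
P,R=tool();s=bot.state();print(P,s["contact_force"],s["width"])
p=bot.get_image("wrist")
for r in bot.trace(p,"grip_post")[:1]:
    v,u=r["point"];X=wonz(p,(u,v),115);print(r["conf"],u,v,X)
piv=np.array([666,-32.])
w=s["width"]/2-10
post=P[:2]+w*R[:2,1]   # post rests on +y finger when pushed in -y
d=post-piv;print("post",post,"r",np.hypot(*d),"phi",np.degrees(np.arctan2(d[1],d[0])))
```

```text
[ 621.75832089 -139.98817156   71.7931385 ] [ 5.80759404 -1.05058971 -2.99018716] 27.30595287124814
0.56 330.9 343.5 [ 623.58627209 -126.91004111  115.        ]
post [ 625.38092707 -139.51841888] r 114.93528389102282 phi -110.69591873822908
```

The lever was pushed back to its rest stop. The TCP stays put, the stop pushes back with about 6 N, and the radius comes out at 115 mm, which confirms the pivot. First forward swing, to about 0.4 rad.

Request:
play_rows --hand '[0.68,0.68,0.68,0.68,0.68,0.68]' --pt "-0.3 1 0" --pt "-0.3 1 0" --pt "-0.3 1 0" --pt "-0.15 0.8 0" --pt "-0.15 0.8 0" --pt "-0.15 0.8 0" --twist '[0,0,0,0,0,0]'

```text
time_s: 14.55
tcp_pos: [675.0, -146.1, 71.3]
tool_rot: [-0.001, 0.66, 0.751, -0.001]
contact_force: [-2.9, -2.6, -0.9]
width: 27.4
```

Request:
play_rows --hand '[0.68,0.68,0.68]' --pt "0 0 0" --pt "0 0 0" --pt "0 0 0" --twist '[0,0,0]'

```text
time_s: 14.85
tcp_pos: [675.4, -145.4, 71.9]
tool_rot: [0.0, 0.66, 0.751, 0.001]
contact_force: [-1.4, 0.2, 0.5]
width: 27.5
```

```bash
cat > lv.py <<'E'
from h import *
P,R=tool();s=bot.state();print("F",s["contact_force"].round(1),"w",s["width"].round(1))
piv=np.array([666,-32.])
for sg in(-1,0,1):
    d=P[:2]+sg*(s["width"]/2-10)*R[:2,1]-piv;print(sg,"r",np.hypot(*d).round(1),"lever",np.radians(np.degrees(np.arctan2(d[1],d[0]))+110.7).round(3))
E
python3 lv.py
```

```text
Traceback (most recent call last):
  File "lv.py", line 2, in <module>
    P,R=tool();s=bot.state();print("F",s["contact_force"].round(1),"w",s["width"].round(1))
                                                                       ^^^^^^^^^^^^^^^^
AttributeError: 'float' object has no attribute 'round'
```

Request:
play_rows --hand '[0.68,0.68,0.68,0.68,0.68,0.68,0.68]' --pt "0.15 -0.8 0" --pt "0.15 -0.8 0" --pt "0.15 -0.8 0" --pt "0.3 -1 0" --pt "0.3 -1 0" --pt "0.3 -1 0" --pt "0 0 0" --twist '[0,0,0,0,0,0,0]'

```text
time_s: 15.55
tcp_pos: [621.7, -139.4, 72.2]
tool_rot: [0.003, 0.66, 0.751, 0.002]
contact_force: [8.5, 0.9, -2.8]
width: 27.6
```

Request:
play_rows --hand '[0.68,0.68,0.68,0.68,0.68,0.68]' --pt "-0.3 1 0" --pt "-0.3 1 0" --pt "-0.3 1 0" --pt "-0.15 0.8 0" --pt "-0.15 0.8 0" --pt "-0.15 0.8 0" --twist '[0,0,0,0,0,0]'

```text
time_s: 16.15
tcp_pos: [674.8, -146.1, 71.1]
tool_rot: [-0.001, 0.66, 0.751, -0.001]
contact_force: [-3.6, -2.5, -1.1]
width: 27.6
```

Request:
play_rows --hand '[0.68,0.68,0.68]' --pt "0 0 0" --pt "0 0 0" --pt "0 0 0" --twist '[0,0,0]'

```text
time_s: 16.45
tcp_pos: [675.4, -145.4, 71.9]
tool_rot: [0.0, 0.66, 0.751, 0.001]
contact_force: [-0.5, -1.8, -0.4]
width: 27.5
```

```bash
sed -i 's/s\["width"\].round(1)/round(s["width"],1)/' lv.py; python3 lv.py
```

```text
F [-0.5 -1.8 -0.4] w 27.5
-1 r 114.0 lever 0.412
0 r 113.8 lever 0.444
1 r 113.7 lever 0.477
```

Two swings ran free. Swing 3 next.

Request:
play_rows --hand '[0.68,0.68,0.68,0.68,0.68,0.68,0.68]' --pt "0.15 -0.8 0" --pt "0.15 -0.8 0" --pt "0.15 -0.8 0" --pt "0.3 -1 0" --pt "0.3 -1 0" --pt "0.3 -1 0" --pt "0 0 0" --twist '[0,0,0,0,0,0,0]'

```text
time_s: 17.15
tcp_pos: [621.6, -139.4, 72.2]
tool_rot: [0.003, 0.66, 0.751, 0.002]
contact_force: [8.4, 0.8, -2.7]
width: 27.1
```

Request:
play_rows --hand '[0.68,0.68,0.68,0.68,0.68,0.68]' --pt "-0.3 1 0" --pt "-0.3 1 0" --pt "-0.3 1 0" --pt "-0.15 0.8 0" --pt "-0.15 0.8 0" --pt "-0.15 0.8 0" --twist '[0,0,0,0,0,0]'

```text
time_s: 17.75
tcp_pos: [674.8, -146.1, 71.1]
tool_rot: [-0.001, 0.66, 0.751, -0.001]
contact_force: [-2.9, -2.2, -0.5]
width: 27.3
```

Request:
play_rows --hand '[0.68,0.68,0.68]' --pt "0 0 0" --pt "0 0 0" --pt "0 0 0" --twist '[0,0,0]'

```text
time_s: 18.05
tcp_pos: [675.5, -145.4, 71.9]
tool_rot: [0.0, 0.66, 0.751, 0.001]
contact_force: [0.4, 0.3, -0.3]
width: 27.4
```

```bash
cat > jaw.py <<'E'
from h import *
import sys
F=[]
for i in range(3):
    p=bot.get_image(("scene","side","side")[i]);F.append(bot.state()["contact_force"])
print("meanF",np.mean(F,0).round(2),np.std(F,0).round(2))
for r in bot.trace(p,"grey_sample")[:6]:
    v,u=r["point"];X=onz(p,(u,v),30);
    if np.hypot(*(X[:2]-[525,0]))<40: print(r["conf"],X)
save(p,sys.argv[1],(220,320,270,400),6)
E
python3 jaw.py j3.png
```

```text
meanF [-0.17 -0.32 -0.01] [0.11 0.08 0.66]
0.9 [525.07219441  10.75203689  30.        ]
```

Held force is about 0, so still free. Swing 4.

Request:
play_rows --hand '[0.68,0.68,0.68,0.68,0.68,0.68,0.68]' --pt "0.15 -0.8 0" --pt "0.15 -0.8 0" --pt "0.15 -0.8 0" --pt "0.3 -1 0" --pt "0.3 -1 0" --pt "0.3 -1 0" --pt "0 0 0" --twist '[0,0,0,0,0,0,0]'

```text
time_s: 18.95
tcp_pos: [621.7, -139.4, 72.2]
tool_rot: [0.003, 0.66, 0.751, 0.002]
contact_force: [7.3, 0.2, -2.6]
width: 27.5
```

Request:
play_rows --hand '[0.68,0.68,0.68,0.68,0.68,0.68]' --pt "-0.3 1 0" --pt "-0.3 1 0" --pt "-0.3 1 0" --pt "-0.15 0.8 0" --pt "-0.15 0.8 0" --pt "-0.15 0.8 0" --twist '[0,0,0,0,0,0]'

```text
time_s: 19.55
tcp_pos: [674.9, -146.1, 71.2]
tool_rot: [-0.001, 0.66, 0.751, -0.001]
contact_force: [-3.2, -2.2, -1.2]
width: 27.5
```

Request:
play_rows --hand '[0.68,0.68,0.68]' --pt "0 0 0" --pt "0 0 0" --pt "0 0 0" --twist '[0,0,0]'

```text
time_s: 19.85
tcp_pos: [675.4, -145.4, 71.9]
tool_rot: [0.0, 0.66, 0.751, 0.001]
contact_force: [0.0, 0.7, -0.2]
width: 27.2
```

```bash
python3 jaw.py j4.png; python3 lv.py
```

```text
meanF [ 0.05 -0.    0.51] [0.13 0.47 0.32]
0.96 [522.74515336   4.89532207  30.        ]
F [-0.1  1.  -0.6] w 27.7
-1 r 114.4 lever 0.408
0 r 114.1 lever 0.441
1 r 114.0 lever 0.475
```

Still free. Swing 5.

Request:
play_rows --hand '[0.68,0.68,0.68,0.68,0.68,0.68,0.68]' --pt "0.15 -0.8 0" --pt "0.15 -0.8 0" --pt "0.15 -0.8 0" --pt "0.3 -1 0" --pt "0.3 -1 0" --pt "0.3 -1 0" --pt "0 0 0" --twist '[0,0,0,0,0,0,0]'

```text
time_s: 20.75
tcp_pos: [621.6, -139.4, 72.2]
tool_rot: [0.003, 0.66, 0.751, 0.002]
contact_force: [7.1, 0.1, -2.9]
width: 27.6
```

Request:
play_rows --hand '[0.68,0.68,0.68,0.68,0.68,0.68]' --pt "-0.3 1 0" --pt "-0.3 1 0" --pt "-0.3 1 0" --pt "-0.15 0.8 0" --pt "-0.15 0.8 0" --pt "-0.15 0.8 0" --twist '[0,0,0,0,0,0]'

```text
time_s: 21.35
tcp_pos: [672.7, -147.1, 70.9]
tool_rot: [-0.002, 0.66, 0.752, -0.003]
contact_force: [-7.3, -4.2, 2.4]
width: 27.5
```

Request:
play_rows --hand '[0.68,0.68,0.68]' --pt "0 0 0" --pt "0 0 0" --pt "0 0 0" --twist '[0,0,0]'

```text
time_s: 21.65
tcp_pos: [673.9, -146.3, 70.9]
tool_rot: [-0.001, 0.66, 0.751, -0.001]
contact_force: [-3.7, -3.5, -0.1]
width: 27.1
```

```bash
python3 jaw.py j5.png; python3 lv.py
```

```text
meanF [-4.1  -2.8  -0.61] [0.09 0.35 0.53]
0.85 [522.14091734   8.69747065  30.        ]
F [-3.5 -3.1 -0.6] w 27.3
-1 r 114.8 lever 0.399
0 r 114.5 lever 0.431
1 r 114.4 lever 0.462
```

View pics/j5.png

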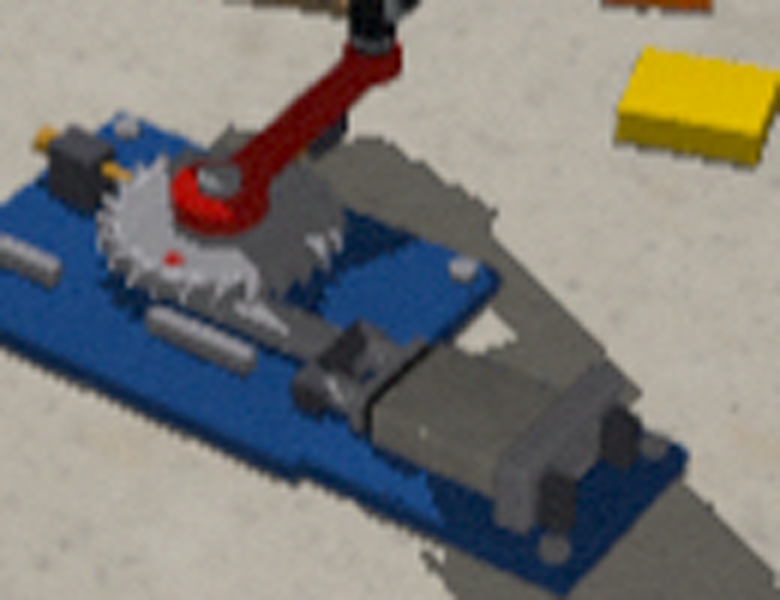

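The lever is clearly stiffer: 4.1 N held (range 3–4.2) and about 7 N in motion. The picture shows jaw, sample and fence in contact at (380,400) and (500,470). One notch more.

Request:
play_rows --hand '[0.68,0.68,0.68,0.68,0.68,0.68,0.68]' --pt "0.15 -0.8 0" --pt "0.15 -0.8 0" --pt "0.15 -0.8 0" --pt "0.3 -1 0" --pt "0.3 -1 0" --pt "0.3 -1 0" --pt "0 0 0" --twist '[0,0,0,0,0,0,0]'

```text
time_s: 22.55
tcp_pos: [621.7, -139.3, 72.5]
tool_rot: [0.003, 0.66, 0.751, 0.002]
contact_force: [6.6, 1.0, -1.7]
width: 27.5
```

Request:
play_rows --hand '[0.68,0.68,0.68,0.68,0.68,0.68]' --pt "-0.3 1 0" --pt "-0.3 1 0" --pt "-0.3 1 0" --pt "-0.15 0.8 0" --pt "-0.15 0.8 0" --pt "-0.15 0.8 0" --twist '[0,0,0,0,0,0]'

```text
time_s: 23.15
tcp_pos: [670.3, -147.8, 70.6]
tool_rot: [-0.004, 0.659, 0.752, -0.005]
contact_force: [-9.3, -6.3, 3.5]
width: 27.2
```

Request:
play_rows --hand '[0.68,0.68,0.68]' --pt "0 0 0" --pt "0 0 0" --pt "0 0 0" --twist '[0,0,0]'

```text
time_s: 23.45
tcp_pos: [671.5, -147.4, 70.5]
tool_rot: [-0.003, 0.66, 0.752, -0.003]
contact_force: [-5.9, -5.1, 1.1]
width: 27.4
```

```bash
python3 jaw.py j6.png; python3 lv.py
```

```text
meanF [-6.35 -4.63  0.28] [0.31 0.19 0.4 ]
0.95 [519.88444232  12.16232465  30.        ]
F [-5.8 -3.8 -0. ] w 27.2
-1 r 115.9 lever 0.378
0 r 115.5 lever 0.409
1 r 115.3 lever 0.44
```

Held force is 5.8–6.3 N and motion is 9.3 N, which is the right notch. I'll swing back to rest, release and lift away.

Request:
play_rows --hand '[0.68,0.68,0.68,0.68,0.68,0.68,0.68]' --pt "0.15 -0.8 0" --pt "0.15 -0.8 0" --pt "0.15 -0.8 0" --pt "0.3 -1 0" --pt "0.3 -1 0" --pt "0.3 -1 0" --pt "0 0 0" --twist '[0,0,0,0,0,0,0]'

```text
time_s: 24.35
tcp_pos: [621.7, -139.3, 72.4]
tool_rot: [0.003, 0.66, 0.751, 0.002]
contact_force: [7.1, 1.5, -2.2]
width: 27.3
```

Request:
play_rows --hand '[0.68,0,0,0,0,0,0,0,0,0,0]' --pt "0 0.35 0" --pt "0 0 0" --pt "0 0 0" --pt "0 0 0" --pt "0 0 0" --pt "0 0 -2" --pt "0 0 -3" --pt "0 0 -4" --pt "-2 0 -4" --pt "-4 0 0" --pt "0 0 0" --twist '[0,0,0,0,0,0,0,0,0,0,0]'

```text
time_s: 25.45
tcp_pos: [632.6, -203.8, 204.0]
tool_rot: [0.004, 0.661, 0.75, -0.0]
contact_force: [-0.3, 0.5, -0.2]
width: 85.2
```

Run:
```python
from h import *
p=bot.get_image("wrist");save(p,"w9.png",s=1.25)
P,R=tool();print(P,bot.state()["contact_force"])
for r in bot.trace(p,"grip_post")[:1]:
    v,u=r["point"];X=wonz(p,(u,v),112);d=X[:2]-[666,-32];print(X,"lever",np.arctan2(d[1],d[0])+np.radians(110.7))
for r in bot.trace(p,"grey_sample")[:4]:
    v,u=r["point"];print(r["conf"],wonz(p,(u,v),30).round())
```

```text
[ 631.11862633 -200.989699    202.42171294] [-0.05495676  0.98346525 -1.04085455]
[ 626.13371806 -142.27113501  112.        ] lever 0.014374106656878993
0.72 [ 567. -234.   30.]
0.65 [ 636. -315.   30.]
```

View pics/w9.png

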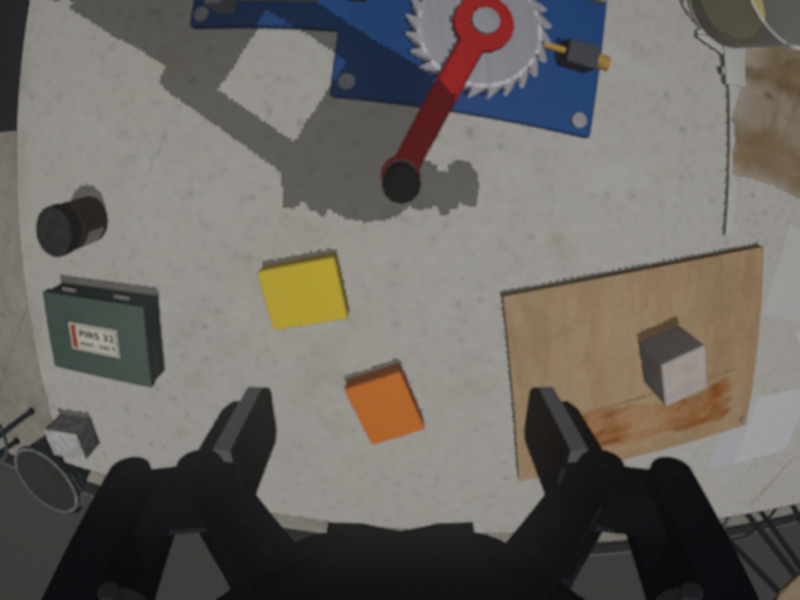

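The lever is at its rest: post at (401,182), measured angle about 0.01 rad. The gripper is clear and the look-alikes haven't moved, so I'm handing in.

Run:
```python
from workcell import bot
print(bot.finish_job())
```

```text
the job is handed in; nothing more can be done
None
```

I clamped the grey sample as asked and handed the job in at about 25 s on the robot's clock. The interface gives no verdict.

**Placing:** I set the sample flat on the bed. The wrist camera put it about 5 mm short of the fence and within 2° of the clamp's direction.

**Clamping:** I swung the lever six times, one notch at a time at most. These are the forces at the post along the swing:

| Swing | In motion | Held still | Reading |
|---|---|---|---|
| 1–4 | about 3 N | about 0 N (1.4 N or less) | jaw running free |
| 5 | about 7 N, a little above the stated 6 N | 4.1 N | jaw met the sample |
| 6 | 9.3 N | 5.8–6.3 N | the one extra notch; I stopped here |

**Last checks:**
- **Lever and gripper:** the lever measured about 0.01 rad, at its rest. The gripper was open and clear, with no force on it.
- **Sample against the fence:** the side-camera picture after swing 5 showed jaw, sample and fence touching. After swing 6 I only had a rough position from the network, about 520 mm ahead of the robot, which fits the sample being home against the fence.
- **Sideways position:** the side camera's estimates were 5–12 mm off the wrist camera's. I put that down to parts being hidden from view and trusted the wrist view.
- **Not checked at the end:** the final wrist picture didn't show the sample, the white sample or the ochre pot. The arm never went near the last two.

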